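Lock a work-holding head into its bayonet socket

ROBOT

A 6-joint arm with a two-finger parallel gripper is mounted at the origin on the work surface. World frame = base frame: x ahead of the robot, y to its left, z up, the work surface at z = 0. Lengths are in m, angles in rad, forces in N, time in s.
With the tool pointing down it reaches from about 0.4 to 0.825 m from the base axis. Payload 7 kg.
Tool frame: the origin (TCP) lies on the centre line of the jaws, within the pads' length; the fingertips stand 17 mm ahead of it and the grasp point (between the pads) lies 2 mm behind it; z points along the fingers, y is the line along which they close (so a half turn about z gives the same grasp; the last joint's range is limited). The gripper opens to 88 mm and grips with 3 to 60 N. Pads are 19 mm wide; open, the fingers measure 130 mm over their backs; the gripper's body (78 mm by 193 mm) begins 47 mm behind the grasp point.
Start: joints at [-0.965, 0.359, 0.012, 0, -1.224, -0.288], TCP at [0.211, -0.641, 0.244] pointing down, gripper open.
Joint ranges: [-3.07, 3.07], [-1.43, 2.12], [-1.02, 1.25], [-3.03, 1.67], [-3.05, -0], [-3.03, 3.03]. Speed limits (rad/s): [2.39, 2.39, 3.01, 3.14, 3.14, 3.14].

INTERFACE

Orientations are given as a rotation vector (axis times angle).
In Python, from station import arm gives the robot as it stands.
- The arm moves only by the tool drive_tool, never from a script. Its argument "commands" is text: rows parted by semicolons, each of 7 numbers parted by spaces: the turn, a rotation vector about the tool's x, y, z in degrees, then the shift along the tool's x, y, z in m, then the finger opening in m, from 0 to 0.0876. A call has 1 to 8 rows; each row is the pose to reach, as a shift and turn from the pose commanded when the call began, along the tool's axes at that moment; what a row does not reach only later rows make up. A row lasts 1/10 s, in which the tool goes at most 50 mm and 8.59 degrees, less where a joint would pass 70% of its speed; a pose out of reach is approached as far as the arm can. A call with a gripper value outside its range is refused whole. The fingers move at their own pace and stop on an object; "force" is the grip in N (left out, the last holds). Time passes only in rows, so rows that repeat a pose let the fingers close. It gives the time, the measured TCP pose, the force, the opening and the grip force at its end, in the units of the state.
- arm.read_state(): the state, without advancing time (a new reading comes with each control period).
- arm.grab_frame(name): name is "scene" or "top"; returns a dict with "pixels" (400x640x3 uint8, red, green, blue), "fx", "fy", "cx", "cy" (pixels), "camera_from_world" (4x4, takes a point from world to camera coordinates). Camera axes: x right, y down, z forward; pixel columns grow to the right and rows downward; lengths in m; the calibration is good to about 2 mm. A picture is of the moment at which its call begins. There is no depth.
- arm.close_job(): hands the job in; it is judged then, once.
Trained networks look in the newest picture that a camera, given by its name, has taken for a name from the list of things; names that differ only in an ending like _2 or _b are one class to them, and where a whole thing is asked for, a point or a joint stands for the part that bears it (a point fixed in the world has none). Each returns a list of dicts, best first, with "conf" (0 to 1); they miss things now and then, are a little off and sometimes report something else, mostly with a low value. They report only what shows in the picture. A call takes as long as a camera call. They do not tell look-alikes from the thing itself.
- arm.regions_of(camera, target): "region" (400x640 bool, what is visible of it) and "location" ([column, row] in pixels, amid what is visible of it).
- arm.mark_of(camera, target): "location" ([column, row] in pixels: a listed point, or the origin of a listed thing).
The state is a dict: "clock": time; "joint_positions": joint angles; "qd": joint speeds; "tau": joint torques, N m; "eef_pos": TCP position; "orientation": TCP orientation; "wrist_force": force on the tool from outside, world axes, zero at the start; "wrist_torque": the same for the moment, N m; "finger_gap": finger opening in m; "grasp_force": force on a finger pad.
Only numpy, scipy, OpenCV 4.12 (cv2) and the standard library are available. Lean on these libraries where they do the work, as an engineer would, in place of code of your own. Each camera call takes 0.05 s, during which the arm holds its last target. There are 200 camera calls.

TASK

Take the work-holding head by its red block, hang it by its two cross pins in the slots of the blue bayonet socket, and twist it clockwise (seen from above) under light downward pressure until you feel both pins drop into their locking notches; then let go so that it stays locked. Handle it gently: never bang or press it against the socket with more than about 8 kg of force, and leave the other things on the bench where they are.

Things in the scene. Friction and masses are not known exactly. Their poses are not given: they have to be found in the camera images.
- head: Loose work-holding head, 210 to 390 g, 84 mm tall, standing upright on the bench: round aluminium shank 40 mm in diameter up to 46 mm (foot chamfered to 32 mm over the lowest 5 mm), dark disc 52 mm in diameter from 46 to 50 mm, red block above. Origin: centre of the underside; z up; x along cross pin and block. Half a turn about z looks the same.
- head_grip (a point): Middle of the red block to grip, on the head's axis 67 mm above its underside. The block is 46 mm long (head's x), 24 mm wide (y) and 34 mm tall.
- head_pins (a point): Middle of the steel cross pin, on the head's axis 16 mm above its underside. The pin is 8 mm in diameter; its two round ends reach 38 mm out from the axis along the head's x, 18 mm clear of the shank on each side.
- socket: Bayonet socket, fixed to the bench: dark foot 104 mm in diameter, 8 mm thick; on it a ring 68 mm in outer diameter, blue above, brass below, with an open bore 44 mm in diameter, bore floor 18 mm above the bench. The ring is stiff, nothing turns or gives. Origin: on the axis at bench level; z up; x through the two entry slots (yellow marks on the foot). Half a turn looks the same.
- socket_mouth (a point): Centre of the socket's rim, on its axis 64 mm above the bench; axes as the socket's. Two entry slots, 14 mm wide, open at the top, cut the blue rim on the socket's +x and -x sides.
- socket_shelf (a point): On the socket's axis 42 mm above the bench: height of the level shelf on which the pins land below the entry slots (pin centre then 46 mm up). From there they turn clockwise only, seen from above, under blue hooks with their underside 55 mm up, in channels that end in a wall about 1.5 rad past the entry.
- socket_home (a point): On the socket's axis 38 mm above the bench: height of the pin centre when home. In each channel floor is a notch 12 mm wide and 8 mm deep, somewhere 0.54 to 1.38 rad clockwise of the entry (differs from socket to socket; the head must feel for it). The pin passes over it unless pressed down; the shelf goes on behind it, so one can also come back.
- grease: Bystander: can, 52 mm in diameter, 85 mm tall. Origin: centre of its underside.
- wrench: Bystander: steel wrench lying flat, 170 mm long along its x.
- driver: Bystander: screwdriver lying flat along its x.
There are look-alikes about, which are no part of the job. What is shaped like the head but turquoise is not meant.

How it is judged:
By the outcome, as a careful person would: the job done as asked, in the order asked, and still so for the second after the job is handed in, with the robot touching nothing.
It also fails if it takes over 67 s, if anything falls off the work surface, if the arm or the gripper's body presses on something with over 40 N, if the wrist force passes 120 N, or if a joint passes its speed limit or range.

## Working session

There is one attempt and no reset: what is moved stays moved. The work goes in short steps, Python scripts to look and compute and a tool call to move; the robot and the scene stay as the last step left them, time stands still between calls to the robot, and variables do not carry over. Pictures are saved under pics/ and viewed, at most 10 in all, crops included, and the job is handed in when it is done.

Besides the shell and the picture viewer there is one more tool, called after ">>>" by a JSON object that holds its "method" and its "body". drive_tool: Moves the arm, as the interface text tells. Its arguments: {"type":"object","properties":{"commands":{"type":"string"},"force":{"type":"number"}},"required":["commands"]}

```bash
ls; mkdir -p pics
cat > h.py <<'E'
import numpy as np, cv2
from station import arm
from scipy.spatial.transform import Rotation as R
def ray(f,px):
    T=np.array(f["camera_from_world"]);d=np.array([(px[0]-f["cx"])/f["fx"],(px[1]-f["cy"])/f["fy"],1])
    Rm=T[:3,:3]; return -Rm.T@T[:3,3], Rm.T@d
def atz(f,px,z):
    o,d=ray(f,px); return o+d*(z-o[2])/d[2]
def tri(f1,p1,f2,p2):
    o,d=ray(f1,p1);q,e=ray(f2,p2)
    s=np.linalg.lstsq(np.c_[d,-e],q-o,rcond=None)[0]
    a=o+d*s[0];b=q+e*s[1];return (a+b)/2,np.linalg.norm(a-b)
def proj(f,p):
    c=np.array(f["camera_from_world"])@np.r_[p,1];return np.array([f["fx"]*c[0]/c[2]+f["cx"],f["fy"]*c[1]/c[2]+f["cy"]])
def save(f,n): cv2.imwrite("pics/"+n,f["pixels"][:,:,::-1])
E
python3 - <<'E'
from h import *
F={}
for c in("scene","top"):
    F[c]=arm.grab_frame(c);save(F[c],c+"0.png")
    T=np.array(F[c]["camera_from_world"]);print(c,-T[:3,:3].T@T[:3,3])
    for t in("head","head_grip","head_pins","socket","socket_mouth","grease","wrench","driver"):
        print(t,[(np.round(m["location"]).tolist(),round(m["conf"],2)) for m in arm.mark_of(c,t)[:4]])
print(arm.read_state())
E
```

```text
pics
scene [ 1.02510649 -0.30406357  0.88942729]
head [([203.0, 263.0], 0.64)]
head_grip [([187.0, 203.0], 0.98), ([200.0, 248.0], 0.58)]
head_pins [([194.0, 218.0], 0.7), ([200.0, 261.0], 0.59)]
socket [([371.0, 173.0], 0.81)]
socket_mouth [([377.0, 158.0], 0.9)]
grease [([360.0, 278.0], 0.82)]
wrench [([284.0, 182.0], 0.58)]
driver [([256.0, 329.0], 0.78)]
top [0.40882614 0.02056065 0.8007758 ]
head [([439.0, 268.0], 0.81), ([453.0, 212.0], 0.6)]
head_grip [([450.0, 271.0], 0.82), ([464.0, 205.0], 0.68)]
head_pins [([443.0, 269.0], 0.78)]
socket [([217.0, 218.0], 0.92)]
socket_mouth [([210.0, 209.0], 0.85)]
grease []
wrench [([324.0, 258.0], 0.7)]
driver [([433.0, 122.0], 0.59)]
{'clock': 0.9, 'joint_positions': array([-9.64884194e-01,  3.58567994e-01,  1.19146142e-02, -1.06451703e-05,
       -1.22406458e+00, -2.88143419e-01]), 'qd': array([ 0.00086002, -0.00152417,  0.00081024, -0.00052247,  0.00018123,
       -0.00075435]), 'tau': array([ 2.13013605e-03, -5.82357287e+01,  2.93296999e+01,  7.00216413e+00,
        1.25184213e-02, -2.85599094e-05]), 'eef_pos': array([ 0.21091893, -0.64119475,  0.24358641]), 'orientation': array([-4.97040069e-01,  3.10198098e+00, -1.04198946e-04]), 'wrist_force': array([-0.4627786 ,  0.3937258 ,  0.46579826]), 'wrist_torque': array([ 0.02523305, -0.01888394, -0.0305379 ]), 'grasp_force': 0.0, 'finger_gap': 0.08732593206997849}
```

```bash
python3 -c "
import cv2,numpy as np
a=cv2.imread('pics/scene0.png');b=cv2.imread('pics/top0.png');print(a.shape,b.shape)"
```

```text
(400, 640, 3) (400, 640, 3)
```

View pics/scene0.png

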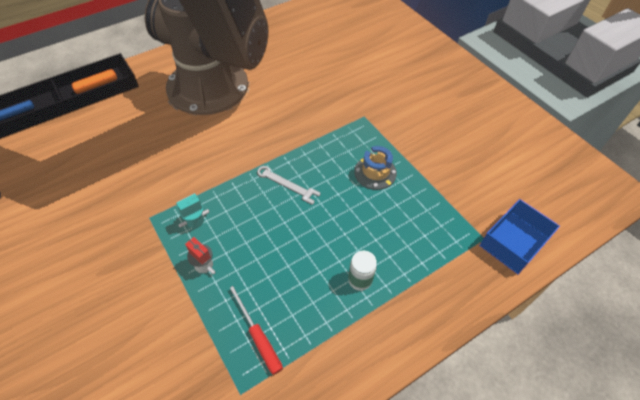

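View pics/top0.png

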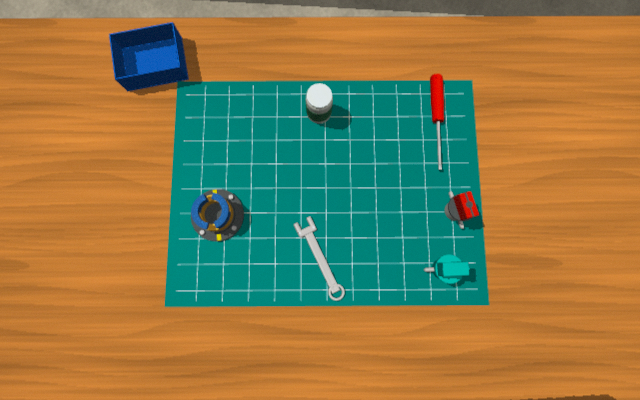

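The scene shows two look-alike candidates: red head at scene (198,253) / top (463,209), and a turquoise one at scene (188,205) / top (452,268). The description asks for red. The red driver at top (437,100) and the blue tray at top (148,58) are distractors. The socket is at scene (376,165) / top (217,213).

```bash
cat > m.py <<'E'
from h import *
from scipy.optimize import minimize
F={c:arm.grab_frame(c) for c in("scene","top")}
def red(f,ctr,r=30):
    hsv=cv2.cvtColor(f["pixels"],cv2.COLOR_RGB2HSV);h,s,v=cv2.split(hsv)
    m=((h<9)|(h>171))&(s>150)&(v>60)
    k=np.zeros_like(m);k[int(ctr[1]-r):int(ctr[1]+r),int(ctr[0]-r):int(ctr[0]+r)]=1;return m&k
C={"scene":(198,253),"top":(463,209)}
M={c:red(F[c],C[c]) for c in F}
def box(x,y,a,z0=.05,z1=.084):
    c,s=np.cos(a),np.sin(a);return np.array([[x+c*u-s*v,y+s*u+c*v,z] for u in(-.023,.023) for v in(-.012,.012) for z in(z0,z1)])
def cost(p,cs=("scene","top")):
    t=0
    for c in cs:
        q=np.array([proj(F[c],b) for b in box(*p[:3],.05+(p[3] if len(p)>3 else 0),.084+(p[3] if len(p)>3 else 0))])
        h=cv2.convexHull((q*16*4).astype(np.int32))
        im=np.zeros((1600,2560),np.uint8);cv2.fillConvexPoly(im,((h)).astype(np.int32),255,shift=4)
        im=cv2.resize(im,(640,400),interpolation=cv2.INTER_AREA)/255.
        t+=np.abs(im-M[c]).sum()
    return t
if __name__=="__main__":
    for c in F: 
        ys,xs=np.nonzero(M[c]);C[c]=(xs.mean(),ys.mean());print(c,C[c],len(xs))
    p,e=tri(F["scene"],C["scene"],F["top"],C["top"]);print("block",p,e)
    best=min((minimize(cost,[p[0],p[1],a,0],method="Nelder-Mead",options=dict(initial_simplex=np.array([p[0],p[1],a,0])+np.vstack([np.zeros(4),np.diag([.006,.006,.25,.004])]),maxiter=120)) for a in np.arange(0,np.pi,.4)),key=lambda r:r.fun)
    print(best.x,best.fun)
    mm=[arm.mark_of(c,"socket_mouth")[0]["location"] for c in("scene","top")]
    print("mouth",tri(F["scene"],mm[0],F["top"],mm[1]))
    mm=[arm.mark_of(c,"socket")[0]["location"] for c in("scene","top")]
    print("sock",tri(F["scene"],mm[0],F["top"],mm[1]))
    for c,ct in(("scene",(375,168)),("top",(217,215))):
        hsv=cv2.cvtColor(F[c]["pixels"],cv2.COLOR_RGB2HSV);h,s,v=cv2.split(hsv)
        m=((h>20)&(h<34)&(s>170)&(v>150)).astype(np.uint8)
        k=np.zeros_like(m);k[ct[1]-32:ct[1]+32,ct[0]-32:ct[0]+32]=1
        n,l,st,ce=cv2.connectedComponentsWithStats(m*k)
        for i in range(1,n):print(c,"yellow",ce[i].round(1),st[i,4],atz(F[c],ce[i],.0085).round(4))
    def crop(c,x,y,r=32):return cv2.resize(F[c]["pixels"][y-r:y+r,x-r:x+r,::-1],(400,300) if 0 else (300,300),interpolation=cv2.INTER_CUBIC)
    im=np.vstack([np.hstack([crop("scene",200,252),crop("top",460,212)]),np.hstack([crop("scene",375,168),crop("top",217,215)])])
    cv2.imwrite("pics/crops1.png",im)
E
python3 m.py
```

```text
scene (np.float64(196.0310559006211), np.float64(248.2608695652174)) 161
top (np.float64(465.12165450121654), np.float64(205.68126520681264)) 411
block [ 0.51998287 -0.25216145  0.07236816] 0.0013333783429528116
[ 5.20328059e-01 -2.53991728e-01  3.41437123e+00 -1.88492403e-04] 375.21176470588233
mouth (array([0.51677605, 0.22152632, 0.05632363]), np.float64(0.005277712170782629))
sock (array([0.51272899, 0.21201886, 0.00180661]), np.float64(0.011573625697414405))
top yellow [214.6 190.9] 11 [0.5614 0.2197 0.0085]
top yellow [208.5 196. ] 6 [0.5512 0.2315 0.0085]
top yellow [213.  224.5] 2 [0.4945 0.2203 0.0085]
top yellow [216.5 228.5] 4 [0.4866 0.2132 0.0085]
top yellow [218.5 236.8] 26 [0.4705 0.2087 0.0085]
```

View pics/crops1.png

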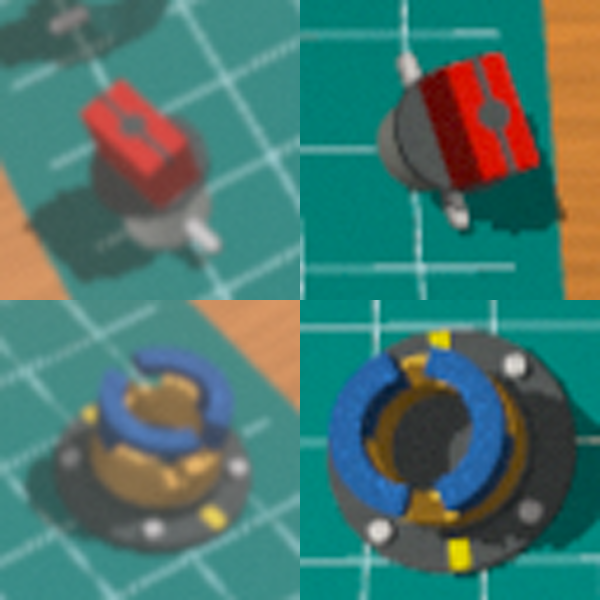

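The crop confirms the red head (upright, pin along its block, yaw ≈0.27) and shows the blue socket, its slots pointing almost along world x (yellow marks at top (214.6,191) and (219,237)). I'll refine both by silhouette fits.

```bash
cat > n.py <<'E'
from h import *
from scipy.optimize import minimize
import m
from m import F,cost
def hs(c):return cv2.split(cv2.cvtColor(F[c]["pixels"],cv2.COLOR_RGB2HSV))
for c,ct in(("scene",(198,253)),("top",(463,209))):
    h,s,v=hs(c);k=np.zeros(h.shape,bool);k[ct[1]-24:ct[1]+24,ct[0]-24:ct[0]+24]=1
    q=(((h<8)|(h>172))&(s>110)&(v>50)&k).astype(np.uint8)
    n,l,st,_=cv2.connectedComponentsWithStats(cv2.morphologyEx(q,cv2.MORPH_CLOSE,np.ones((5,5))));i=1+st[1:,4].argmax()
    m.M[c]=l==i;print(c,st[i])
def nm(f,x0,d):
    x0=np.array(x0);return minimize(f,x0,method="Nelder-Mead",options=dict(initial_simplex=x0+np.vstack([np.zeros(len(d)),np.diag(d)]),maxiter=250,xatol=1e-4))
for cs in(("scene","top"),("top",),("scene",)):
    x0=[.52,-.253,.273]+([0] if len(cs)>1 else []);r=nm(lambda p:cost(p,cs),x0,[.006,.006,.15,.005][:len(x0)]);print("head",cs,r.x.round(4),r.fun)
B={}
for c,ct in(("scene",(375,168)),("top",(217,215))):
    h,s,v=hs(c);k=np.zeros(h.shape,bool);k[ct[1]-35:ct[1]+32,ct[0]-32:ct[0]+32]=1
    B[c]=((h>104)&(h<125)&(s>110)&k);print(c,B[c].sum())
rr,tt,zz=np.meshgrid(np.linspace(.022,.034,14),np.linspace(0,2*np.pi,400),[0,.5,1]);X=rr*np.cos(tt);Y=rr*np.sin(tt)
ok=np.abs(Y)>.007;X,Y,Z=X[ok],Y[ok],zz[ok]
def sc(p,cs):
    x,y,a=p[:3];dz=p[3] if len(p)>3 else 0;t=0
    for c in cs:
        P=np.c_[x+np.cos(a)*X-np.sin(a)*Y,y+np.sin(a)*X+np.cos(a)*Y,.055+.009*Z+dz,np.ones(len(X))]@np.array(F[c]["camera_from_world"]).T
        u=(F[c]["fx"]*P[:,0]/P[:,2]+F[c]["cx"]+.5)*3;w=(F[c]["fy"]*P[:,1]/P[:,2]+F[c]["cy"]+.5)*3
        im=np.zeros((1200,1920),np.float32);im[w.astype(int),u.astype(int)]=1
        im=cv2.morphologyEx(im,cv2.MORPH_CLOSE,np.ones((3,3)));im=cv2.resize(im,(640,400),interpolation=cv2.INTER_AREA);t+=np.abs(im-B[c]).sum()
    return t
for cs in(("scene","top"),("top",),("scene",)):
    x0=[.516,.2142,.12]+([0] if len(cs)>1 else []);r=nm(lambda p:sc(p,cs),x0,[.006,.006,.15,.005][:len(x0)]);print("sock",cs,r.x.round(4),r.fun)
s=arm.read_state();print(R.from_rotvec(s["orientation"]).as_matrix().round(3).tolist(),s["clock"])
E
python3 n.py
```

```text
scene [186 238  24  26 346]
top [453 191  26  29 499]
head ('scene', 'top') [ 0.5207 -0.2535  0.2718  0.0008] 132.98823529411766
head ('top',) [ 0.5204 -0.2546  0.2804] 39.89411764705882
head ('scene',) [ 0.5228 -0.2511  0.2103] 58.752941176470586
scene 212
top 603
sock ('scene', 'top') [5.145e-01 2.145e-01 1.047e-01 1.000e-04] 303.66668701171875
sock ('top',) [0.5138 0.2136 0.0949] 114.77778625488281
sock ('scene',) [0.513  0.2183 0.0704] 163.33334350585938
[[-0.95, -0.312, -0.0], [-0.312, 0.95, 0.0], [-0.0, 0.0, -1.0]] 1.3
```

>>> {"method": "drive_tool", "body": {"commands": "0 0 -68 -0.3 0.2 0 0.0876; 0 0 -68 -0.3 0.2 0 0.0876; 0 0 -68 -0.3 0.2 0 0.0876; 0 0 -68 -0.3 0.2 0 0.0876; 0 0 -68 -0.3 0.2 0 0.0876; 0 0 -68 -0.3 0.2 0 0.0876; 0 0 -68 -0.3 0.2 0 0.0876; 0 0 -68 -0.3 0.2 0 0.0876", "force": 30}}

```text
clock: 2.1
eef_pos: [0.4359, -0.3542, 0.244]
orientation: [-2.157, 2.283, -0.002]
wrist_force: [0.1, -1.0, 0.7]
finger_gap: 0.088
grasp_force: 0.0
```

```bash
cat > g.py <<'E'
from h import *
import sys
# usage: g.py x y z yawdeg -> tool-frame move needed
s=arm.read_state();Rm=R.from_rotvec(s["orientation"]);p=np.array(s["eef_pos"])
print("t",s["clock"],"q",np.round(s["joint_positions"],3),"p",p.round(4),"xyaw",np.degrees(np.arctan2(*Rm.as_matrix()[1::-1,0])).round(2))
print("F",np.round(s["wrist_force"],1),"T",np.round(s["wrist_torque"],2),"gap",round(s["finger_gap"],4),s["grasp_force"])
if len(sys.argv)>4:
    x,y,z,a=map(float,sys.argv[1:5]);a=np.radians(a)
    G=R.from_matrix(np.c_[[np.cos(a),np.sin(a),0],[np.sin(a),-np.cos(a),0],[0,0,-1]])
    d=(Rm.inv()*G).as_rotvec(degrees=True)
    print("turn",d.round(2),"shift",Rm.inv().apply(np.array([x,y,z])-p).round(4))
E
python3 g.py .5205 -.2535 .15 15.6
```

```text
t 2.1 q [-0.334  0.172 -0.242 -0.    -1.156  0.278] p [ 0.4359 -0.3542  0.244 ] xyaw -93.23
F [ 0.1 -1.   0.7] T [-0.06  0.11 -0.01] gap 0.088 0.0
turn [-5.0000e-02 -7.0000e-02 -1.0883e+02] shift [-0.1054 -0.0786  0.0941]
```

>>> {"method": "drive_tool", "body": {"commands": "0 0 -68 -0.1054 -0.0786 0.06 0.0876; 0 0 -68 -0.1054 -0.0786 0.06 0.0876; 0 0 -68 -0.1054 -0.0786 0.06 0.0876; 0 0 -68 -0.1054 -0.0786 0.06 0.0876; 0 0 -68 -0.1054 -0.0786 0.06 0.0876; 0 0 -68 -0.1054 -0.0786 0.06 0.0876; 0 0 -68 -0.1054 -0.0786 0.06 0.0876; 0 0 -68 -0.1054 -0.0786 0.06 0.0876"}}

```text
clock: 2.9
eef_pos: [0.5189, -0.2574, 0.1836]
orientation: [3.065, -0.692, 0.0]
wrist_force: [-0.4, 0.5, -0.2]
finger_gap: 0.0874
grasp_force: 0.0
```

>>> {"method": "drive_tool", "body": {"commands": "0 0 -40.8 0 0 0 0.0876; 0 0 -40.8 0 0 0 0.0876; 0 0 -40.8 0 0 0 0.0876; 0 0 -40.8 0 0 0 0.0876; 0 0 -40.8 0 0 0 0.0876; 0 0 -40.8 0 0 0 0.0876"}}

```text
clock: 3.5
eef_pos: [0.5188, -0.2575, 0.1837]
orientation: [3.114, 0.413, 0.0]
wrist_force: [-0.6, -0.2, 0.2]
finger_gap: 0.0879
grasp_force: 0.0
```

```bash
python3 g.py .5205 -.2535 .071 15.6
python3 - <<'E'
from h import *
ims=[]
for c,x,y in(("scene",200,250),("top",460,210)):
    f=arm.grab_frame(c);ims.append(cv2.resize(f["pixels"][y-50:y+50,x-50:x+50,::-1],(400,400),interpolation=cv2.INTER_CUBIC))
cv2.imwrite("pics/pre.png",np.hstack(ims))
E
```

```text
t 3.5 q [-0.123  0.249 -0.288  0.    -1.034  1.958] p [ 0.5188 -0.2575  0.1837] xyaw 15.1
F [-0.6 -0.2  0.2] T [-0.11  0.15  0.03] gap 0.0879 0.0
turn [ 0.   -0.01 -0.5 ] shift [ 0.0026 -0.0034  0.1127]
```

View pics/pre.png

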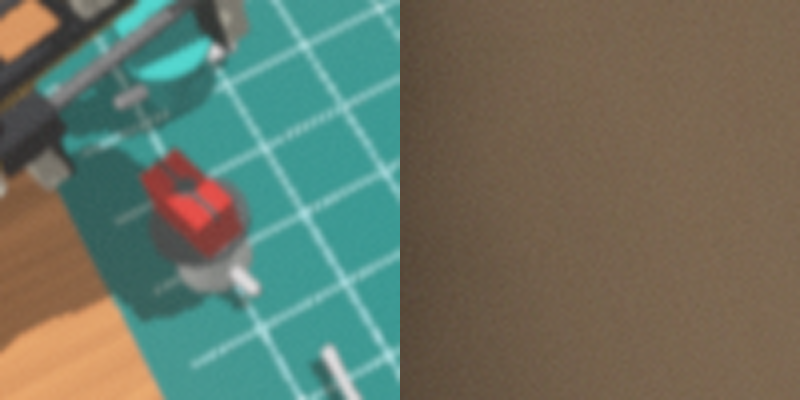

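The crop shows the open jaws straddling the line over the red block, with the head undisturbed. I'm descending now.

>>> {"method": "drive_tool", "body": {"commands": "0 0 -0.5 0.0026 -0.0034 0.03 0.0876; 0 0 -0.5 0.0026 -0.0034 0.06 0.0876; 0 0 -0.5 0.0026 -0.0034 0.08 0.0876; 0 0 -0.5 0.0026 -0.0034 0.1 0.0876; 0 0 -0.5 0.0026 -0.0034 0.1127 0.0876; 0 0 -0.5 0.0026 -0.0034 0.1127 0.0876"}}

```text
clock: 4.2
eef_pos: [0.5193, -0.2533, 0.0692]
orientation: [-3.112, -0.421, 0.005]
wrist_force: [-0.7, 0.8, 0.3]
finger_gap: 0.0876
grasp_force: 0.0
```

>>> {"method": "drive_tool", "body": {"commands": "0 0 0 0 0 0 0.04; 0 0 0 0 0 0 0.03; 0 0 0 0 0 0 0.02; 0 0 0 0 0 0 0.01; 0 0 0 0 0 0 0.01; 0 0 0 0 0 0 0.01; 0 0 0 0 0 0 0.01; 0 0 0 0 0 0 0.01", "force": 12}}

```text
clock: 5.0
eef_pos: [0.5204, -0.2535, 0.0709]
orientation: [-3.113, -0.424, 0.0]
wrist_force: [-0.8, 0.2, -0.1]
finger_gap: 0.0294
grasp_force: 0.0
```

```bash
python3 g.py .5205 -.2535 .15 15.6
```

```text
t 5.0 q [-0.116  0.371 -0.414  0.    -0.786  1.957] p [ 0.5204 -0.2535  0.0709] xyaw 15.51
F [-0.8  0.2 -0.1] T [-0.08  0.13  0.03] gap 0.0294 0.0
turn [-0.    0.   -0.09] shift [ 0.0001  0.     -0.0791]
```

>>> {"method": "drive_tool", "body": {"commands": "0 0 0 0 0 0 0.01; 0 0 0 0 0 0 0.01; 0 0 0 0 0 0 0.01", "force": 12}}

```text
clock: 5.3
eef_pos: [0.5204, -0.2535, 0.0708]
orientation: [-3.113, -0.424, 0.0]
wrist_force: [-0.3, 0.6, -0.3]
finger_gap: 0.0245
grasp_force: 12.0
```

>>> {"method": "drive_tool", "body": {"commands": "0 0 0 0 0 0 0.01; 0 0 0 0 0 0 0.01; 0 0 0 0 0 -0.02 0.01; 0 0 0 0 0 -0.06 0.01; 0 0 0 0 0 -0.1 0.01; 0 0 0 0 0 -0.1 0.01; 0 0 0 0 0 -0.1 0.01", "force": 45}}

```text
clock: 6.0
eef_pos: [0.5204, -0.2533, 0.1713]
orientation: [-3.113, -0.423, -0.003]
wrist_force: [-0.2, 0.3, -3.5]
finger_gap: 0.0241
grasp_force: 45.0
```

```bash
python3 g.py .5145 .214 .172 6
python3 - <<'E'
from h import *
f=arm.grab_frame("scene");T=f
cv2.imwrite("pics/held.png",cv2.resize(f["pixels"][130:330,100:300,::-1],(500,500),interpolation=cv2.INTER_CUBIC))
E
```

```text
t 6.0 q [-1.160e-01  2.590e-01 -3.050e-01 -1.000e-03 -1.005e+00  1.957e+00] p [ 0.5204 -0.2533  0.1713] xyaw 15.48
F [-0.2  0.3 -3.5] T [-0.07  0.26  0.05] gap 0.0241 44.975985288619995
turn [-0.01 -0.09  9.48] shift [ 0.1191 -0.4519 -0.0005]
```

View pics/held.png

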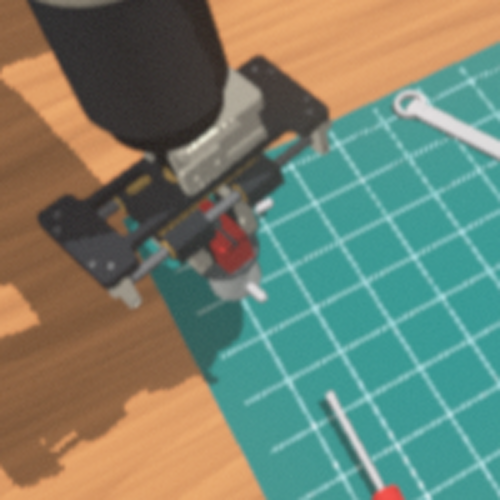

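The head is held (gap 24 mm, about 0.35 kg, upright in the crop). Next I carry it over the socket.

>>> {"method": "drive_tool", "body": {"commands": "0 0 2 0.006 -0.022 0 0.01; 0 0 4 0.016 -0.06 0 0.01; 0 0 6 0.027 -0.104 0 0.01; 0 0 9 0.039 -0.148 0 0.01; 0 0 9 0.05 -0.19 0 0.01; 0 0 9 0.061 -0.232 0 0.01; 0 0 9 0.072 -0.274 0 0.01; 0 0 9 0.083 -0.316 0 0.01"}}

```text
clock: 6.85
eef_pos: [0.5144, 0.0745, 0.169]
orientation: [3.135, 0.178, -0.005]
wrist_force: [0.1, 0.1, -2.5]
finger_gap: 0.024
grasp_force: 45.0
```

>>> {"method": "drive_tool", "body": {"commands": "0 0 0 0.016 -0.04 0 0.01; 0 0 0 0.023 -0.075 0 0.01; 0 0 0 0.03 -0.1 0 0.01; 0 0 0 0.033 -0.11 0 0.01; 0 0 0 0.033 -0.11 0 0.01"}}

```text
clock: 7.35
eef_pos: [0.5355, 0.1869, 0.1689]
orientation: [3.135, 0.18, -0.004]
wrist_force: [-0.7, -0.6, -1.9]
finger_gap: 0.0235
grasp_force: 45.0
```

```bash
python3 g.py .5145 .214 .145 6.3
```

```text
t 7.35 q [ 0.681  0.245 -0.33  -0.    -0.998  1.005] p [0.5355 0.1869 0.1689] xyaw 6.59
F [-0.7 -0.6 -1.9] T [-0.13  0.12  0.03] gap 0.0235 44.97616946697235
turn [0.08 0.17 0.29] shift [-0.0177 -0.0294  0.0239]
```

>>> {"method": "drive_tool", "body": {"commands": "0 0 0.3 -0.009 -0.015 0.003 0.01; 0 0 0.3 -0.0177 -0.0294 0.008 0.01; 0 0 0.3 -0.0177 -0.0294 0.014 0.01; 0 0 0.3 -0.0177 -0.0294 0.014 0.01; 0 0 0.3 -0.0177 -0.0294 0.014 0.01"}}

```text
clock: 7.85
eef_pos: [0.5153, 0.2123, 0.1565]
orientation: [3.136, 0.169, -0.001]
wrist_force: [-0.2, -0.2, -3.1]
finger_gap: 0.0237
grasp_force: 45.0
```

```bash
python3 g.py .5145 .214 .145 6.3
python3 - <<'E'
from h import *
f=arm.grab_frame("scene");save(f,"s2.png")
for n in("head_pins","head","head_grip","socket_mouth"):print(n,[(np.round(m["location"],1).tolist(),round(m["conf"],2)) for m in arm.mark_of("scene",n)[:2]])
print("exp pins",proj(f,[.5145,.214,.155-.055]),"mouth",proj(f,[.5145,.214,.064]))
a=np.radians(6.3);u=np.array([np.cos(a),np.sin(a)])
x0,y0,k=330,115,6
im=cv2.resize(f["pixels"][y0:y0+90,x0:x0+90,::-1],(540,540),interpolation=cv2.INTER_CUBIC)
def dot(p,col):
    q=(proj(f,p)-[x0,y0]+.5)*k;cv2.circle(im,tuple(int(v) for v in q),3,col,-1)
c=np.array([.5145,.214]);z=float(arm.read_state()["eef_pos"][2])-.071
for s in(-.038,.038):dot([*(c+u*s),z+.016],(0,0,255))
for r in(.028,-.028):
    for w in(-.007,.007):dot([*(c+u*r+w*np.array([-u[1],u[0]])),.064],(0,255,0))
cv2.imwrite("pics/over.png",im)
E
```

```text
t 7.85 q [ 0.742  0.241 -0.369  0.    -0.962  0.936] p [0.5153 0.2123 0.1565] xyaw 6.17
F [-0.2 -0.2 -3.1] T [-0.11  0.11  0.03] gap 0.0237 44.9760103225708
turn [ 0.04  0.05 -0.13] shift [-0.0006 -0.0018  0.0115]
head_pins [([379.3, 143.5], 0.78), ([193.5, 217.0], 0.69)]
head [([192.8, 218.3], 0.72), ([378.2, 149.5], 0.56)]
head_grip [([382.3, 130.3], 0.86), ([187.8, 203.8], 0.82)]
socket_mouth [([377.6, 158.9], 0.79)]
exp pins [378.65348023 146.14914795] mouth [376.68856002 156.3511776 ]
```

View pics/over.png

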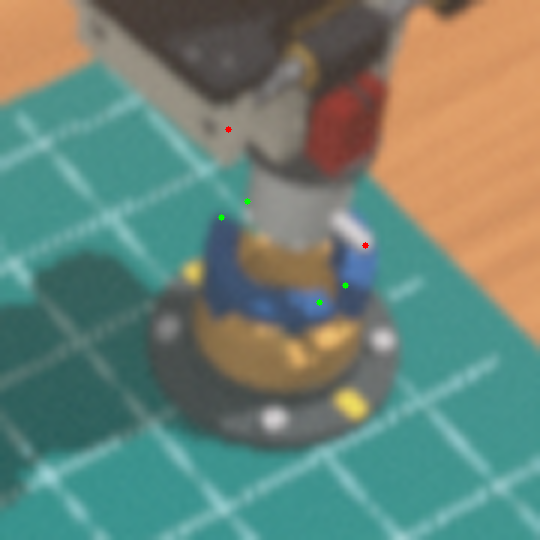

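The near pin end at crop (360,240) matches its predicted tip within about 1 mm, and the slot edges match the fitted socket.

>>> {"method": "drive_tool", "body": {"commands": "0 0 0 0 0 0.005 0.01; 0 0 0 0 0 0.01 0.01; 0 0 0 0 0 0.01 0.01; 0 0 0 0 0 0.01 0.01"}}

```text
clock: 8.5
eef_pos: [0.5152, 0.2133, 0.1466]
orientation: [3.137, 0.17, -0.001]
wrist_force: [-0.2, 0.7, -3.4]
finger_gap: 0.0236
grasp_force: 45.0
```

```bash
python3 g.py .5145 .214 .140 6.3
```

```text
t 8.5 q [ 0.744  0.252 -0.38   0.    -0.939  0.936] p [0.5152 0.2133 0.1466] xyaw 6.21
F [-0.2  0.7 -3.4] T [-0.11  0.12 -0.05] gap 0.0236 44.97613191604614
turn [ 0.02  0.03 -0.09] shift [-0.0006 -0.0008  0.0066]
```

>>> {"method": "drive_tool", "body": {"commands": "0 0 0 -0.0006 -0.0008 0.004 0.01; 0 0 0 -0.0006 -0.0008 0.007 0.01; 0 0 0 -0.0006 -0.0008 0.01 0.01; 0 0 0 -0.0006 -0.0008 0.012 0.01; 0 0 0 -0.0006 -0.0008 0.014 0.01; 0 0 0 -0.0006 -0.0008 0.016 0.01; 0 0 0 -0.0006 -0.0008 0.018 0.01"}}

```text
clock: 9.2
eef_pos: [0.5147, 0.2142, 0.1288]
orientation: [-3.137, -0.17, -0.0]
wrist_force: [-0.1, 0.7, -2.1]
finger_gap: 0.0237
grasp_force: 45.0
```

```bash
python3 g.py .5145 .214 .126 6.3
```

```text
t 9.2 q [ 0.746  0.27  -0.402  0.    -0.898  0.934] p [0.5147 0.2142 0.1288] xyaw 6.21
F [-0.1  0.7 -2.1] T [-0.12  0.09  0.02] gap 0.0237 44.976133704185486
turn [-0.   -0.01 -0.09] shift [-0.0002  0.0002  0.0028]
```

>>> {"method": "drive_tool", "body": {"commands": "0 0 0 0 0 0.0015 0.01; 0 0 0 0 0 0.003 0.01; 0 0 0 0 0 0.0045 0.01; 0 0 0 0 0 0.0045 0.01"}}

```text
clock: 9.6
eef_pos: [0.5145, 0.214, 0.1242]
orientation: [3.137, 0.17, -0.0]
wrist_force: [-0.0, 0.1, -3.1]
finger_gap: 0.0238
grasp_force: 45.0
```

>>> {"method": "drive_tool", "body": {"commands": "0 0 0 0 0 0.0015 0.01; 0 0 0 0 0 0.003 0.01; 0 0 0 0 0 0.003 0.01"}}

```text
clock: 9.9
eef_pos: [0.5145, 0.214, 0.1211]
orientation: [3.137, 0.17, -0.001]
wrist_force: [-0.1, 0.1, -2.3]
finger_gap: 0.0235
grasp_force: 45.0
```

>>> {"method": "drive_tool", "body": {"commands": "0 0 0 0 0 0.0015 0.01; 0 0 0 0 0 0.003 0.01; 0 0 0 0 0 0.0045 0.01; 0 0 0 0 0 0.006 0.01; 0 0 0 0 0 0.006 0.01"}}

```text
clock: 10.4
eef_pos: [0.5145, 0.214, 0.1151]
orientation: [3.137, 0.17, -0.001]
wrist_force: [1.0, 0.2, -3.9]
finger_gap: 0.0235
grasp_force: 45.0
```

>>> {"method": "drive_tool", "body": {"commands": "0 0 0 0 0 0.0015 0.01; 0 0 0 0 0 0.003 0.01; 0 0 0 0 0 0.0045 0.01; 0 0 0 0 0 0.006 0.01; 0 0 0 0 0 0.0075 0.01; 0 0 0 0 0 0.009 0.01; 0 0 0 0 0 0.01 0.01; 0 0 0 0 0 0.01 0.01"}}

```text
clock: 11.2
eef_pos: [0.5145, 0.2141, 0.1052]
orientation: [3.137, 0.17, -0.0]
wrist_force: [0.2, -0.1, -3.3]
finger_gap: 0.0236
grasp_force: 45.0
```

>>> {"method": "drive_tool", "body": {"commands": "0 0 0 0 0 0.001 0.01; 0 0 0 0 0 0.002 0.01; 0 0 0 0 0 0.003 0.01; 0 0 0 0 0 0.0038 0.01; 0 0 0 0 0 0.0038 0.01"}}

```text
clock: 11.7
eef_pos: [0.5146, 0.2141, 0.1014]
orientation: [3.137, 0.17, -0.0]
wrist_force: [-0.0, 0.2, -2.5]
finger_gap: 0.0234
grasp_force: 45.0
```

>>> {"method": "drive_tool", "body": {"commands": "0 0 0 0 0 0.0005 0.01; 0 0 0 0 0 0.001 0.01; 0 0 0 0 0 0.001 0.01"}}

```text
clock: 12.0
eef_pos: [0.5147, 0.2142, 0.1008]
orientation: [-3.137, -0.17, -0.0]
wrist_force: [0.0, 0.6, -0.5]
finger_gap: 0.0234
grasp_force: 45.0
```

>>> {"method": "drive_tool", "body": {"commands": "0 0 0 0 0 0.0005 0.01; 0 0 0 0 0 0.0007 0.01; 0 0 0 0 0 0.0007 0.01"}}

```text
clock: 12.3
eef_pos: [0.5147, 0.2142, 0.1007]
orientation: [-3.137, -0.171, -0.001]
wrist_force: [-3.4, -1.5, 5.6]
finger_gap: 0.0239
grasp_force: 45.0
```

>>> {"method": "drive_tool", "body": {"commands": "0 0 3 0 0 0.0003 0.01; 0 0 6 0 0 0.0003 0.01; 0 0 9 0 0 0.0003 0.01; 0 0 9 0 0 0.0003 0.01"}}

```text
clock: 12.7
eef_pos: [0.5154, 0.2145, 0.1006]
orientation: [-3.14, 0.079, -0.003]
wrist_force: [-1.3, -0.7, 5.1]
finger_gap: 0.0237
grasp_force: 45.0
```

```bash
python3 g.py .5145 .214 .101 6.3
```

```text
t 12.7 q [ 0.746  0.304 -0.433  0.001 -0.832  0.775] p [0.5154 0.2145 0.1006] xyaw -2.87
F [-1.3 -0.7  5.1] T [-0.3   0.46 -0.05] gap 0.0237 44.98558223247528
turn [-0.05 -0.11 -9.17] shift [-0.0009  0.0006 -0.0004]
```

>>> {"method": "drive_tool", "body": {"commands": "0 0 3 0 0 0 0.01; 0 0 6 0 0 0 0.01; 0 0 9 0 0 0 0.01; 0 0 12 0 0 0 0.01; 0 0 15 0 0 0 0.01; 0 0 15 0 0 0 0.01"}}

```text
clock: 13.3
eef_pos: [0.5151, 0.2145, 0.0999]
orientation: [-3.103, 0.487, -0.001]
wrist_force: [1.2, 0.8, -0.9]
finger_gap: 0.0239
grasp_force: 45.0
```

```bash
python3 g.py .5145 .214 .101 6.3
```

```text
t 13.3 q [ 0.746  0.305 -0.433  0.    -0.832  0.514] p [0.5151 0.2145 0.0999] xyaw -17.84
F [ 1.2  0.8 -0.9] T [ 0.33 -0.02 -0.06] gap 0.0239 44.978649616241455
turn [ -0.06  -0.05 -24.14] shift [-0.0004  0.0006 -0.0012]
```

>>> {"method": "drive_tool", "body": {"commands": "0 0 0 0 0 0.0005 0.01; 0 0 0 0 0 0.001 0.01; 0 0 0 0 0 0.001 0.01"}}

```text
clock: 13.6
eef_pos: [0.5152, 0.2146, 0.0993]
orientation: [-3.103, 0.484, -0.002]
wrist_force: [-0.5, 0.5, 6.0]
finger_gap: 0.0239
grasp_force: 45.0
```

>>> {"method": "drive_tool", "body": {"commands": "0 0 2 0 0 0 0.01; 0 0 4 0 0 0 0.01; 0 0 4 0 0 0 0.01"}}

```text
clock: 13.9
eef_pos: [0.5147, 0.2143, 0.0985]
orientation: [-3.085, 0.593, -0.0]
wrist_force: [0.9, 1.0, -1.1]
finger_gap: 0.0238
grasp_force: 45.0
```

```bash
python3 g.py .5145 .214 .101 6.3
```

```text
t 13.9 q [ 0.746  0.306 -0.435 -0.    -0.829  0.445] p [0.5147 0.2143 0.0985] xyaw -21.78
F [ 0.9  1.  -1.1] T [ 0.48 -0.19 -0.04] gap 0.0238 44.97874438762665
turn [-3.000e-02 -1.000e-02 -2.808e+01] shift [-0.0001  0.0004 -0.0025]
```

>>> {"method": "drive_tool", "body": {"commands": "0 0 0 0 0 0.0005 0.01; 0 0 0 0 0 0.001 0.01; 0 0 0 0 0 0.001 0.01"}}

```text
clock: 14.2
eef_pos: [0.5149, 0.2145, 0.0976]
orientation: [-3.084, 0.593, -0.001]
wrist_force: [1.0, 3.1, -0.6]
finger_gap: 0.0237
grasp_force: 45.0
```

>>> {"method": "drive_tool", "body": {"commands": "0 0 2 0 0 0 0.01; 0 0 4 0 0 0 0.01; 0 0 4 0 0 0 0.01"}}

```text
clock: 14.5
eef_pos: [0.5147, 0.2141, 0.0974]
orientation: [-3.062, 0.701, -0.0]
wrist_force: [1.8, 1.2, -2.4]
finger_gap: 0.0238
grasp_force: 45.0
```

```bash
python3 g.py .5145 .214 .101 6.3
```

```text
t 14.5 q [ 0.746  0.307 -0.436  0.    -0.827  0.375] p [0.5147 0.2141 0.0974] xyaw -25.8
F [ 1.8  1.2 -2.4] T [ 0.6  -0.52  0.06] gap 0.0238 44.97851550579071
turn [ -0.   -0.  -32.1] shift [-0.0001  0.0002 -0.0036]
```

>>> {"method": "drive_tool", "body": {"commands": "0 0 0 0 0 0.0007 0.01; 0 0 0 0 0 0.0014 0.01; 0 0 0 0 0 0.0014 0.01"}}

```text
clock: 14.8
eef_pos: [0.5147, 0.2143, 0.0961]
orientation: [-3.062, 0.7, -0.0]
wrist_force: [1.2, 4.2, -2.1]
finger_gap: 0.0242
grasp_force: 45.0
```

```bash
python3 g.py .5145 .214 .101 6.3
python3 - <<'E'
from h import *
f=arm.grab_frame("scene")
cv2.imwrite("pics/tw.png",cv2.resize(f["pixels"][115:205,330:420,::-1],(540,540),interpolation=cv2.INTER_CUBIC))
E
```

```text
t 14.8 q [ 0.746  0.309 -0.437 -0.    -0.824  0.376] p [0.5147 0.2143 0.0961] xyaw -25.75
F [ 1.2  4.2 -2.1] T [ 1.03 -0.49  0.09] gap 0.0242 44.97927188873291
turn [-2.000e-02 -1.000e-02 -3.205e+01] shift [-0.0001  0.0004 -0.0049]
```

View pics/tw.png

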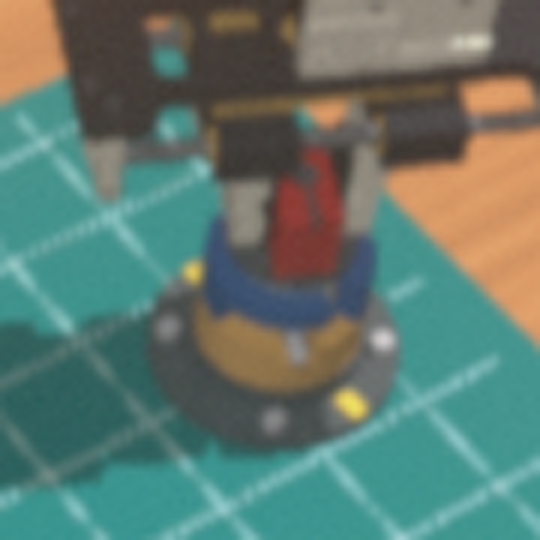

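The crop shows the near pin at (297,345) sinking below its channel, and TCP z has dropped about 5 mm below the shelf level with almost no load. I'll keep pressing lightly.

>>> {"method": "drive_tool", "body": {"commands": "0 0 0 -0.0003 -0.0005 0.0007 0.01; 0 0 0 -0.0003 -0.0005 0.0014 0.01; 0 0 0 -0.0003 -0.0005 0.0014 0.01"}}

```text
clock: 15.15
eef_pos: [0.5144, 0.2146, 0.0945]
orientation: [3.062, -0.701, -0.0]
wrist_force: [1.0, 2.1, -2.5]
finger_gap: 0.0238
grasp_force: 45.0
```

>>> {"method": "drive_tool", "body": {"commands": "0 0 0 0 0 0.0007 0.01; 0 0 0 0 0 0.0014 0.01; 0 0 0 0 0 0.0014 0.01"}}

```text
clock: 15.45
eef_pos: [0.5145, 0.2147, 0.0932]
orientation: [3.062, -0.701, -0.0]
wrist_force: [1.3, 2.1, -2.6]
finger_gap: 0.0238
grasp_force: 45.0
```

```bash
python3 g.py .5145 .214 .101 6.3
```

```text
t 15.45 q [ 0.746  0.313 -0.44  -0.    -0.818  0.374] p [0.5145 0.2147 0.0932] xyaw -25.79
F [ 1.3  2.1 -2.6] T [ 0.78 -0.37  0.02] gap 0.0238 44.97845470905304
turn [ 1.000e-02  1.000e-02 -3.209e+01] shift [ 0.0003  0.0006 -0.0078]
```

>>> {"method": "drive_tool", "body": {"commands": "0 0 0 0 0 0.0007 0.01; 0 0 0 0 0 0.001 0.01; 0 0 0 0 0 0.001 0.01"}}

```text
clock: 15.75
eef_pos: [0.5146, 0.2147, 0.0927]
orientation: [3.062, -0.701, 0.0]
wrist_force: [-0.9, 1.2, 2.8]
finger_gap: 0.0235
grasp_force: 45.0
```

>>> {"method": "drive_tool", "body": {"commands": "0 0 0 0 0 0.0005 0.01; 0 0 0 0 0 0.0008 0.01; 0 0 0 0 0 0.0008 0.01"}}

```text
clock: 16.05
eef_pos: [0.5146, 0.2147, 0.0926]
orientation: [-3.062, 0.701, -0.001]
wrist_force: [-3.7, 1.7, 9.6]
finger_gap: 0.0234
grasp_force: 45.0
```

>>> {"method": "drive_tool", "body": {"commands": "0 0 0 0 0 -0.0015 0.01; 0 0 0 0 0 -0.0015 0.03; 0 0 0 0 0 -0.0015 0.045; 0 0 0 0 0 -0.0015 0.06; 0 0 0 0 0 -0.0015 0.06; 0 0 0 0 0 -0.0015 0.06; 0 0 0 0 0 -0.0015 0.06"}}

```text
clock: 16.75
eef_pos: [0.5145, 0.2146, 0.093]
orientation: [3.062, -0.701, -0.0]
wrist_force: [-0.6, 0.7, -0.5]
finger_gap: 0.0592
grasp_force: 0.0
```

>>> {"method": "drive_tool", "body": {"commands": "0 0 0 0 0 -0.01 0.06; 0 0 0 0 0 -0.03 0.06; 0 0 0 0 0 -0.06 0.06; 0 0 0 0 0 -0.1 0.06; 0 0 0 0 0 -0.14 0.06; 0 0 0 0 0 -0.15 0.06"}}

```text
clock: 17.35
eef_pos: [0.5164, 0.2157, 0.249]
orientation: [-3.057, 0.699, -0.009]
wrist_force: [0.9, 0.8, -0.2]
finger_gap: 0.0598
grasp_force: 0.0
```

>>> {"method": "drive_tool", "body": {"commands": "0 0 0 -0.03 0.03 0 0.06; 0 0 0 -0.06 0.07 0 0.06; 0 0 0 -0.09 0.11 0 0.06; 0 0 0 -0.11 0.15 0 0.06; 0 0 0 -0.11 0.19 0 0.06; 0 0 0 -0.11 0.19 0 0.06; 0 0 0 -0.11 0.19 0 0.06"}}

```text
clock: 18.05
eef_pos: [0.3327, 0.0912, 0.2439]
orientation: [-3.06, 0.701, -0.002]
wrist_force: [0.3, 1.4, 0.8]
finger_gap: 0.0602
grasp_force: 0.0
```

```bash
python3 g.py
python3 - <<'E'
from h import *
ims=[]
for c,x,y in(("scene",375,160),("top",210,215)):
    f=arm.grab_frame(c);ims.append(cv2.resize(f["pixels"][y-40:y+40,x-40:x+40,::-1],(400,400),interpolation=cv2.INTER_CUBIC))
    a=np.radians(-25.8)
    for z in(.038,.046):print(c,z,[((proj(f,[.5145+k*np.cos(a),.2145+k*np.sin(a),z])-[x-40,y-40]+.5)*5).round() for k in(.038,-.038)])
    print("block top centre", [((proj(f,[.5145,.2145,z])-[x-40,y-40]+.5)*5).round() for z in(.106,.114)])
cv2.imwrite("pics/fin.png",np.hstack(ims))
E
```

```text
t 18.05 q [ 0.857 -0.239 -0.634  0.    -1.173  0.263] p [0.3327 0.0912 0.2439] xyaw -25.81
F [0.3 1.4 0.8] T [0.03 0.2  0.01] gap 0.0602 0.0
scene 0.038 [array([221., 280.]), array([190., 160.])]
scene 0.046 [array([223., 270.]), array([192., 149.])]
block top centre [array([223., 124.]), array([226., 112.])]
top 0.038 [array([263., 100.]), array([168., 279.])]
top 0.046 [array([258.,  96.]), array([162., 277.])]
block top centre [array([167., 162.]), array([160., 159.])]
```

View pics/fin.png

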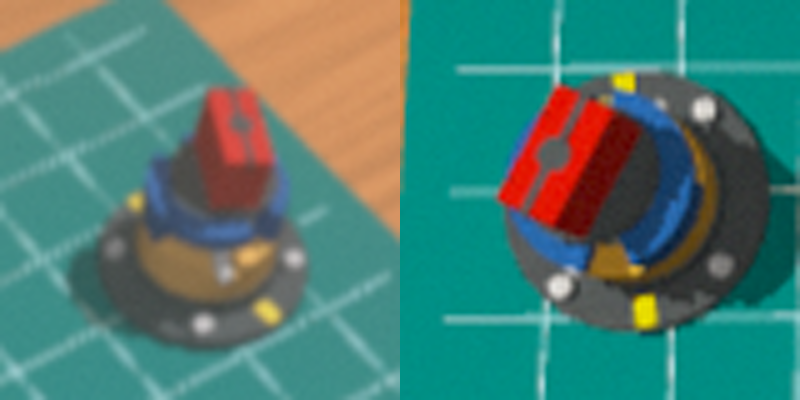

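Run:
```python
from h import *
import m
from m import F
from n import nm,cost,sc,B
def hs(c):return cv2.split(cv2.cvtColor(F[c]["pixels"],cv2.COLOR_RGB2HSV))
print("dot",tri(F["scene"],[335+239/5-.5,120+124/5-.5],F["top"],[170+153/5-.5,175+155/5-.5]))
for c,ct in(("scene",(382,150)),("top",(203,208))):
    h,s,v=hs(c);k=np.zeros(h.shape,bool);k[ct[1]-24:ct[1]+24,ct[0]-24:ct[0]+24]=1
    q=(((h<8)|(h>172))&(s>110)&(v>50)&k).astype(np.uint8)
    n,l,st,_=cv2.connectedComponentsWithStats(cv2.morphologyEx(q,cv2.MORPH_CLOSE,np.ones((5,5))));i=1+st[1:,4].argmax();m.M[c]=l==i;print(c,st[i])
for cs in(("scene","top"),("top",),("scene",)):
    x0=[.5145,.2165,-.45]+([.022] if len(cs)>1 else [])
    f=(lambda p:cost(p,cs)) if len(cs)>1 else (lambda p:cost(np.r_[p,.022],cs))
    r=nm(f,x0,[.006,.006,.15,.005][:len(x0)]);print("head",cs,r.x.round(4),r.fun)
```

```text
Traceback (most recent call last):
  File "n.py", line 9, in <module>
    n,l,st,_=cv2.connectedComponentsWithStats(cv2.morphologyEx(q,cv2.MORPH_CLOSE,np.ones((5,5))));i=1+st[1:,4].argmax()
                                                                                                      ~~~~~~~~~~~~~~~^^
ValueError: attempt to get argmax of an empty sequence
```

Run:
```python
from h import *
import m
from m import F,cost
from scipy.optimize import minimize
def nm(f,x0,d):
    x0=np.array(x0);return minimize(f,x0,method="Nelder-Mead",options=dict(initial_simplex=x0+np.vstack([np.zeros(len(d)),np.diag(d)]),maxiter=250,xatol=1e-4))
print("dot",tri(F["scene"],[335+239/5-.5,120+124/5-.5],F["top"],[170+153/5-.5,175+155/5-.5]))
for c,ct in(("scene",(382,150)),("top",(203,208))):
    h,s,v=cv2.split(cv2.cvtColor(F[c]["pixels"],cv2.COLOR_RGB2HSV));k=np.zeros(h.shape,bool);k[ct[1]-24:ct[1]+24,ct[0]-24:ct[0]+24]=1
    q=(((h<8)|(h>172))&(s>110)&(v>50)&k).astype(np.uint8)
    n,l,st,_=cv2.connectedComponentsWithStats(cv2.morphologyEx(q,cv2.MORPH_CLOSE,np.ones((5,5))));i=1+st[1:,4].argmax();m.M[c]=l==i;print(c,st[i])
for cs in(("scene","top"),("top",),("scene",)):
    x0=[.5145,.2165,-.45]+([.022] if len(cs)>1 else [])
    f=(lambda p:cost(p,cs)) if len(cs)>1 else (lambda p:cost(np.r_[p,.022],cs))
    r=nm(f,x0,[.006,.006,.15,.005][:len(x0)]);print("head",cs,r.x.round(4),r.fun)
```

```text
dot (array([0.51752064, 0.22041358, 0.10501326]), np.float64(0.0016202373885741731))
scene [374 138  15  23 273]
top [190 192  28  31 509]
head ('scene', 'top') [ 0.5168  0.2182 -0.4643  0.0182] 133.29411764705884
head ('top',) [ 0.5157  0.2168 -0.4392] 27.619607843137253
head ('scene',) [ 0.52    0.2199 -0.5905] 42.42745098039216
```

The final crops show the head in the socket with its near pin in the notch (scene crop (225,268)). The block top stands at z = 0.105 m, against 0.106 m when home. It leans a few degrees about its pins, within the bore's play. The gripper is clear, so I'm handing in.

```bash
python3 -c "
from station import arm
print(arm.close_job())"
```

```text
the job is handed in; nothing more can be done
None
```

The red head is in the bayonet socket with its pins down in the notches about 0.56 rad clockwise of the entry, released and handed in at 18 s, leaning about 4° within the bore's play, with contact force in the readings about 13 N at most.

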